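# Mount and lock a forming stake in the tilted stake holder

## Robot

A 6-joint arm with a two-finger parallel gripper is mounted at the origin on the work surface. World frame = base frame: x ahead of the robot, y to its left, z up, the work surface at z = 0. Lengths are in m, angles in rad, forces in N, time in s.
With the tool pointing down it reaches from about 0.275 to 0.85 m from the base axis. Payload 5.2 kg.
Tool frame: the origin (TCP) lies at the very end of the fingers, on their centre line; the grasp point (between the pads) lies 19 mm behind it; z points along the fingers, y is the line along which they close (so a half turn about z gives the same grasp; the last joint's range is limited). The gripper opens to 85 mm and grips with 20 to 120 N. Pads are 22 mm wide; open, the fingers measure 114 mm over their backs; the gripper's body (76 mm by 85 mm) begins 54 mm behind the grasp point. The pads swing forward as they close: fully open they stand 13 mm farther back than shut.
Start: joints at [-1.424, 0.259, 1.535, -0, 1.348, -0.203], TCP at [0.189, -0.517, 0.231] pointing down, gripper open.
Joint ranges: [-3.14, 3.14], [-0.91, 2.08], [0.19, 2.58], [-1.22, 4.36], [0.22, 2.71], [-3.12, 3.12]. Speed limits (rad/s): [2.57, 2.57, 3.14, 3.14, 3.14, 3.14].

## Interface

Orientations are given as a rotation vector (axis times angle).
In Python, from station import robot gives the robot as it stands.
- The arm moves only by the tool play_rows, never from a script. Its argument "targets" is a list of rows, each a list of 3 entries, a list of its own where there are three numbers: the turn, a rotation vector about the tool's x, y, z as a fraction of full scale, then the shift along the tool's x, y, z as a fraction of full scale, then the finger opening in mm, from 0 to 85.4. A call has 1 to 12 rows; each row is the pose to reach, as a shift and turn from the pose commanded when the call began, along the tool's axes at that moment, turning the shorter way round; what a row does not reach only later rows make up. Full scale, the value 1, is 0.15 m for a shift and 180 degrees for a turn. A row lasts 1/12 s, in which the tool goes at most 41.7 mm and 7.16 degrees, less where a joint would pass 70% of its speed; a pose out of reach is approached as far as the arm can. A call with a number of a shift or a turn outside -1 to 1 is refused whole. A call with a gripper value outside its range is refused whole. The fingers move at their own pace and stop on an object; "squeeze" is the grip in N (left out, the last holds). Time passes only in rows, so rows that repeat a pose let the fingers close. It gives the time, the measured TCP pose, the force, the opening and the grip force at its end, in the units of the state.
- robot.read_state(): the state, without advancing time (a new reading comes with each control period).
- robot.snapshot(name): name is "scene" or "top" or "wrist"; returns a dict with "image" (384x512x3 uint8, red, green, blue), "depth" (384x512 float32, m along the optical axis (not along the pixel's ray), 0 where there is no reading), "vfov" (degrees; the focal length in pixels is half the picture's height over the tangent of half this angle, whatever the lens; pixels are square), "cx", "cy" (the principal point, pixels), "rvec" (rotation vector, rad) and "tvec" (3), from world to camera coordinates, as OpenCV has them. Camera axes: x right, y down, z forward; pixel columns grow to the right and rows downward; lengths in m; the calibration is good to about 2 mm. A picture is of the moment at which its call begins.
- robot.sign_off(): hands the job in; it is judged then, once.
The state is a dict: "time_s": time; "joint_pos": joint angles; "dq": joint speeds; "joint_efforts": joint torques, N m; "eef_pos": TCP position; "tool_rot": TCP orientation; "contact_force": force on the tool from outside, world axes, zero at the start; "ft_torque": the same for the moment, N m; "gripper_width": finger opening in m; "gripper_force": force on a finger pad.
Only numpy, scipy, OpenCV 4.12 (cv2) and the standard library are available. Lean on these libraries where they do the work, as an engineer would, in place of code of your own. Each camera call takes 0.05 s, during which the arm holds its last target. There are 200 camera calls.

## Task

Take the broad mushroom stake out of the wooden rack and push its stem into the leaning stake holder until its collar sits fully home on the mouth. Then swing the holder's lock lever over, away from you and down as far as it goes, so that the stake is locked, and let go. Leave the two other stakes, the hammer and the bench block where they are.

Things in the scene. Friction and masses are not known exactly. Their poses are not given: they have to be found in the camera images.
- mushroom_mid (a point): Mushroom stake, steel, 0.45 kg: broad round head 50 mm across, straight rim 16 mm tall with a low dome on it, on an 18 mm neck; the widest head in the rack. Point: middle of the rim, on the axis; z points along the axis, stem to dome. Rim: 8 mm up and down from here; dome's top 17.5 mm up; collar's underside 32 mm down. Stands upright on its collar. Round: any turn about its axis will do.
- mushroom_collar (a point): Centre of the underside of the mushroom stake's collar (32 mm across, 6 mm thick). Below it is the round stem, 20 mm across, 64 mm long, its last 11 mm tapering to 12 mm across, with a 10 mm waist turned in it from 19 to 34 mm below the collar. All three stakes have the same stem.
- ballstake_mid (a point): Another steel stake in the rack, with a ball head 32 mm across; point: the ball's centre, 40 mm above the rack's top. Leave alone.
- flatstake_mid (a point): Another steel stake in the rack, with a flat-faced straight head 33 mm across and 34 mm tall; point: middle of that head, 37 mm above the rack's top. Leave alone.
- rack: Fixed beech block 85 mm (x) by 262 mm (y) by 70 mm tall with three 22 mm holes in a row along its y, 85 mm apart, 66 mm deep; a stake stands in each, in any order. Origin: centre of its underside.
- holder_mouth (a point): Centre of the mouth of the stake holder's bore, 150 mm above the bench. z points out of the bore, 30 degrees from vertical, leaning to the robot's side; y is level; x points away from the robot and up. Bore 22 mm across, 72 mm deep. Home, the collar's underside lies on the mouth, the stake's axis on this z axis. A sprung ball in the bore rubs on the stem: about 5 to 15 N of push takes it home.
- holder: The steel stake holder, fixed to the bench: foot plate 130 (x) by 110 (y) by 12 mm, a fork up to 110 mm, 66 mm wide, and the leaning head, a block 52 by 46 by 72 mm that reaches from the mouth 33 mm to -x, 19 mm to +x and 23 mm to either side in y (holder_mouth's axes). Origin: centre of the foot's underside, 30 mm to +x of under the mouth. Its x points away from the robot.
- lock_lever (a joint): Lock lever on the holder's -y side; axis: holder_mouth's y. 0: open, pointing up and away, 52 degrees above level; grows as it swings away and down to its stop at 1.4 rad, fully locked, 28 degrees below level. Takes about 4 N at the handle, stays put. Its cam turns into the stem's waist, so lock it only with the stake home; left open until then, it does not hinder the stem. Starts at 0 to 0.4.
- lever_grip (a point): Middle of the lever's black plastic handle, 24 mm thick and 45 mm long, lying level along holder_mouth's y, 88 mm to the -y side of the bore's axis. It revolves freely on its pin, so it can be pinched from above across its thickness and led round without turning the gripper, or pushed. The lever's 11 mm steel arm joins its inner end, 57 mm from the bore's axis.
- lever_pivot (a point): Point on the lever's hinge axis, in the plane of the handle's middle, which goes round it at a radius of 85 mm. In holder_mouth's axes it lies at x -18, y -88, z -30 mm.
- hammer_mid (a point): Planishing hammer with a wooden handle, about 260 mm long, lying on the bench between the rack and the holder, up to 31 mm tall, its head at the end away from the robot; point: on the handle, 90 mm from the head. Leave alone.
- bench_block: Steel bench block, 74 by 74 by 22 mm, lying on a fixed pad 16 mm thick, beyond and between the rack and the holder. Origin: centre of its underside. Leave alone.
There are look-alikes about, which are no part of the job. Leave any green look-alike of the part that bears mushroom_mid alone. There is more than one size of the holder; the job needs the larger.

How it is judged:
On the way, in this order (a step that is already met when the one before it is completed fails the run):
1. the mushroom stake is home in the holder's bore, its collar on the mouth, while the lever is still open (z of mushroom_mid in the frame of holder_mouth between 0.028 and 0.0345 m and distance between mushroom_mid and holder_mouth below 0.036 m and angle between the z axis of mushroom_mid and the z axis of holder_mouth, either way round below 0.08 rad and value of joint lock_lever below 0.65 rad), for 0.2 s.
2. the lever is swung over to its stop (value of joint lock_lever above 1.25 rad), for 0.2 s.
At the end, for the whole second after the job is handed in: The mushroom stake is in the holder's bore with its collar within 2.5 mm of the mouth and its axis within 0.08 rad of the bore's, the lock lever is at 1.25 rad or more (stop at 1.4), and the two other stakes are within 15 mm, the hammer and bench block within 30 mm, of where they began (z of mushroom_mid in the frame of holder_mouth between 0.028 and 0.0345 m and distance between mushroom_mid and holder_mouth below 0.036 m and angle between the z axis of mushroom_mid and the z axis of holder_mouth, either way round below 0.08 rad and value of joint lock_lever above 1.25 rad and distance of each of ballstake_mid, flatstake_mid from where it was at the start of the episode below 0.015 m and distance of each of hammer_mid, bench_block from where it was at the start of the episode below 0.03 m); the robot touches nothing.
It fails at once if another stake is moved more than 15 mm (distance of any of ballstake_mid, flatstake_mid from where it was at the start of the episode above 0.015 m).
It fails at once if the hammer or the bench block is moved more than 30 mm (distance of any of hammer_mid, bench_block from where it was at the start of the episode above 0.03 m).
It also fails if it takes over 61 s, if anything falls off the work surface, if the arm or the gripper's body presses on something with over 40 N, if the wrist force passes 120 N, or if a joint passes its speed limit or range.

## Working session

There is one attempt and no reset: what is moved stays moved. The work goes in short steps, Python scripts to look and compute and a tool call to move; the robot and the scene stay as the last step left them, time stands still between calls to the robot, and variables do not carry over. Pictures are saved under pics/ and viewed, at most 10 in all, crops included, and the job is handed in when it is done.

Besides the shell and the picture viewer there is one more tool, called after "Call:" by a JSON object that holds its "op" and its "data". play_rows: Moves the arm, as the interface text tells. Shift numbers are shares of 0.15 m and turn numbers shares of 180 degrees, none past 1 either way. Its arguments: {"type":"object","properties":{"targets":{"type":"array","items":{"type":"array"}},"squeeze":{"type":"number"}},"required":["targets"]}

```bash
mkdir -p pics
cat > h.py <<'E'
import numpy as np, cv2, pickle
from scipy.spatial.transform import Rotation as R
from station import robot
def snap(n,tag):
    s=robot.snapshot(n); pickle.dump(s,open(f'{tag}.pkl','wb'))
    cv2.imwrite(f'pics/{tag}.png',cv2.resize(s['image'][:,:,::-1],(800,600),interpolation=cv2.INTER_CUBIC)); return s
def load(t): return pickle.load(open(f'{t}.pkl','rb'))
def cam(s):
    f=s['image'].shape[0]/2/np.tan(np.radians(s['vfov'])/2)
    return f,R.from_rotvec(np.ravel(s['rvec'])).as_matrix(),np.ravel(s['tvec'])
def ray(s,u,v):
    f,M,t=cam(s); d=np.array([(u-s['cx'])/f,(v-s['cy'])/f,1]); return -M.T@t,M.T@d
def px(s,u,v,z=None,d=None):
    o,r=ray(s,u,v)
    if z is not None: return o+r*(z-o[2])/r[2]
    if d is None:
        p=s['depth'][int(v)-1:int(v)+2,int(u)-1:int(u)+2]; d=np.median(p)
    return o+r*d
def proj(s,P):
    f,M,t=cam(s); c=(M@np.atleast_2d(P).T).T+t; return np.c_[f*c[:,0]/c[:,2]+s['cx'],f*c[:,1]/c[:,2]+s['cy']]
def cloud(s):
    f,M,t=cam(s); h,w=s['depth'].shape; v,u=np.mgrid[:h,:w]; d=s['depth']
    return (np.dstack([(u-s['cx'])/f*d,(v-s['cy'])/f*d,d])-t)@M
def tri(*obs):
    A=np.zeros((3,3));b=np.zeros(3)
    for s,u,v in obs:
        o,r=ray(s,u,v); r/=np.linalg.norm(r); P=np.eye(3)-np.outer(r,r); A+=P;b+=P@o
    return np.linalg.solve(A,b)
def delta(pos,rot=None):
    st=robot.read_state(); T=R.from_rotvec(st['tool_rot'])
    d=T.inv().apply(np.array(pos)-st['eef_pos'])/.15
    w=(T.inv()*rot).as_rotvec()/np.pi if rot is not None else np.zeros(3)
    return np.round(w,4),np.round(d,4)
E
python3 - <<'E'
from h import *
for n in('scene','top'):
    s=snap(n,n+'0'); print(n,s['vfov'],s['cx'],s['cy'],cam(s)[1],cam(s)[2])
print(robot.read_state())
E
```

```text
scene 54.614588064755 256.6197509497457 196.7643412103728 [[-0.55352581  0.83279116  0.00825035]
 [ 0.57530362  0.3895087  -0.71924176]
 [-0.60219176 -0.39337242 -0.69471089]] [ 0.29430026 -0.20689153  1.35359431]
top 57.37563851182538 255.3209385688793 192.5439815207738 [[-0.02356887 -0.99926643  0.0301846 ]
 [-0.99567349  0.02074815 -0.09057492]
 [ 0.0898822  -0.03218876 -0.9954321 ]] [-0.01014806  0.54495032  1.00436868]
{'time_s': 0.1, 'joint_pos': array([-1.42379363e+00,  2.59246322e-01,  1.53597635e+00, -3.83827928e-06,
        1.34803149e+00, -2.02775410e-01]), 'dq': array([-0.00025915, -0.00083447, -0.00222193,  0.00130012,  0.00096267,
        0.00033792]), 'joint_efforts': array([ 1.34922775e-03, -4.46967924e+01, -2.91248167e+01, -3.00249731e-04,
        6.32784184e-03,  1.45360110e-05]), 'eef_pos': array([ 0.18843997, -0.51619385,  0.23056957]), 'tool_rot': array([-3.09203446e+00, -5.46345925e-01, -6.68589164e-05]), 'contact_force': array([-0.42277384,  0.96398751, -0.0663307 ]), 'ft_torque': array([0.05731408, 0.03641617, 0.01919378]), 'gripper_force': 0.0, 'gripper_width': 0.08528692370441648}
```

View pics/scene0.png

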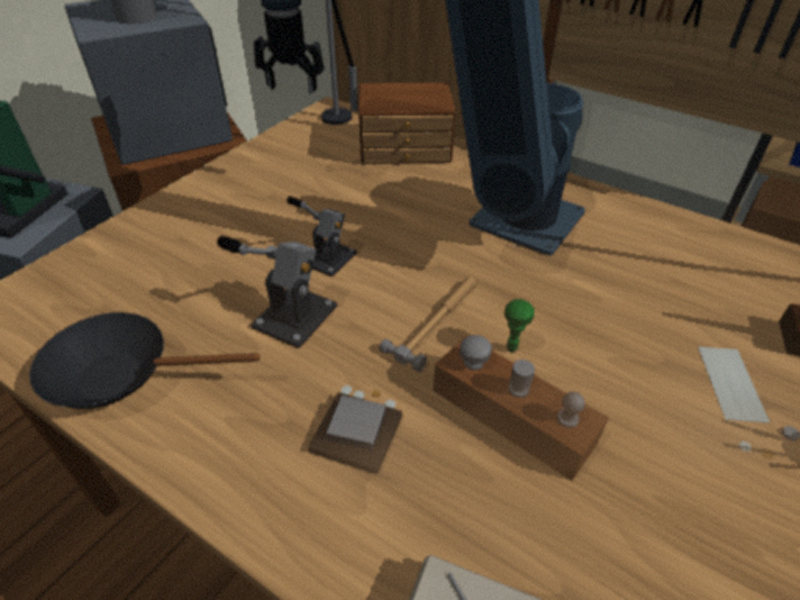

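View pics/top0.png

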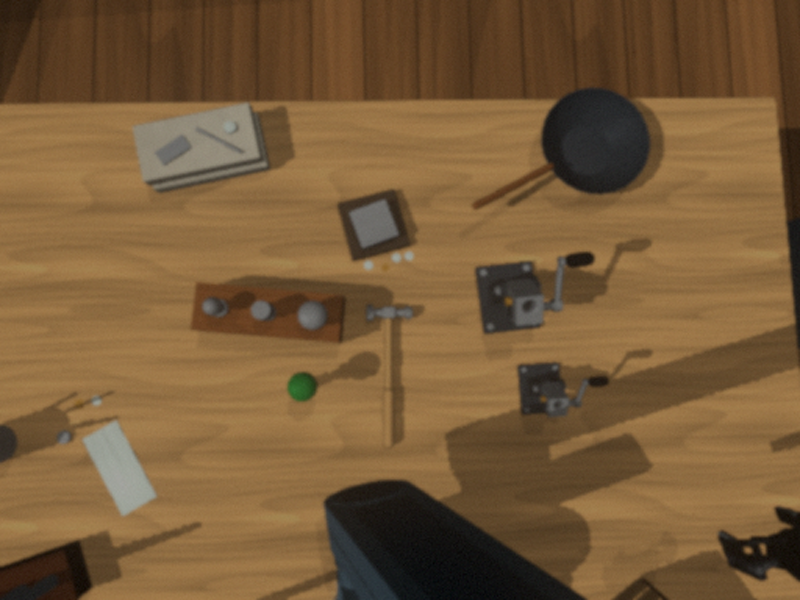

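Scene view: the mushroom's head is at about (475,350) and the larger holder at (290,285), with its lever handle at (230,243). Top view: mushroom (312,316), mouth near (529,305), handle (580,260). The green look-alike and the small holder are separate.

Run:
```python
from h import *
k=1.5625
S=load('scene0');T=load('top0')
def crop(s,u,v,w=50,h=37,z=8):
    return cv2.resize(s['image'][v-h:v+h,u-w:u+w,::-1],None,fx=z/2,fy=z/2,interpolation=cv2.INTER_CUBIC)
a=[crop(T,345,190),crop(S,180,180),crop(T,200,202),crop(S,304,228)]
cv2.imwrite('pics/crops.png',np.vstack([np.hstack(a[:2]),np.hstack(a[2:])]))
print('mush',tri((T,312/k,316/k),(S,475/k,350/k)),px(T,312/k,316/k))
print('handle',tri((T,580/k,260/k),(S,230/k,243/k)),px(T,580/k,260/k),px(S,230/k,243/k))
for u,v in((477,266),(533,262),(487,333),(541,325)): print('foot',px(T,u/k,v/k,z=.012),px(T,u/k,v/k))
for u,v in((196,284),(345,295),(342,341),(192,330)): print('rack',px(T,u/k,v/k,z=.07))
C=cloud(T)
# rack/mushroom head points
m=(C[...,2]>.1)&(np.linalg.norm(C[...,:2]-px(T,312/k,316/k)[:2],axis=2)<.05)
p=C[m]; print(len(p),p.min(0),p.max(0),p.mean(0))
# holder top face plane
m=(C[...,2]>.115)&(np.linalg.norm(C[...,:2]-px(T,527/k,306/k)[:2],axis=2)<.05)
p=C[m]; print(len(p),p.min(0),p.max(0),p.mean(0))
```

```text
mush [0.51502115 0.13009424 0.10080571] [0.51342222 0.12859242 0.11895045]
handle [ 0.59243838 -0.3158843   0.16988717] [ 0.59119521 -0.3129063   0.17825914] [ 0.5996048  -0.30594781  0.17872936]
foot [ 0.60981382 -0.17419552  0.012     ] [ 6.11651068e-01 -1.76351242e-01 -8.38306735e-05]
foot [ 0.61554869 -0.28293542  0.012     ] [ 0.6175644  -0.28655841 -0.00079248]
foot [ 0.48094224 -0.18858667  0.012     ] [ 0.48101643 -0.1890994   0.00933327]
foot [ 0.49383925 -0.29274307  0.012     ] [ 0.49425367 -0.29575609  0.00170491]
rack [0.57814939 0.339765   0.07      ]
rack [0.5530494  0.07559718 0.07      ]
rack [0.47099337 0.08212151 0.07      ]
rack [0.49645793 0.34596694 0.07      ]
281 [0.49313504 0.1049571  0.10017421] [0.54164042 0.1527581  0.1223135 ] [0.51630803 0.12845925 0.11567721]
608 [ 0.48992916 -0.28736105  0.11519603] [ 0.56288837 -0.19888922  0.16209782] [ 0.52509342 -0.2345515   0.13844728]
```

View pics/crops.png

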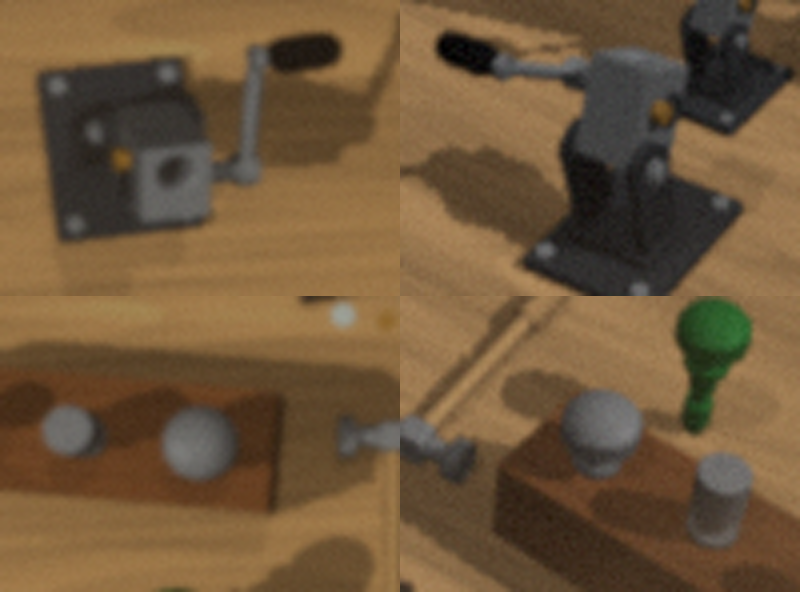

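Crops: the holder mouth's hole is at crop (175,170) in the top view and the foot corners are (38,73), (183,58), (60,240). The mushroom is at the rack end nearest the hammer, with the flat stake next to it.

```bash
cat >> h.py <<'E'
def down(yaw,tilt=0):
    "tool y (closing) at azimuth yaw, pointing down; tilt: tool z leans to +x of that azimuth"
    return R.from_euler('z',yaw,degrees=True)*R.from_euler('y',-tilt,degrees=True)*R.from_matrix(np.array([[0,1,0],[1,0,0],[0,0,-1.]]).T)
E
python3 - <<'E'
from h import *
T=load('top0')
c=lambda u,v:(295+u/4,153+v/4)
print('mouth',px(T,*c(175,170),z=.15))
F=[px(T,*c(*q),z=.012)[:2] for q in((38,73),(183,58),(60,240))]
print(F, np.degrees(np.arctan2(*(F[0]-F[2])[::-1])),np.degrees(np.arctan2(*(F[0]-F[1])[::-1]))-90)
w=robot.snapshot('wrist'); f,M,t=cam(w); st=robot.read_state(); TT=R.from_rotvec(st['tool_rot'])
print('cam in tool',TT.inv().apply(-M.T@t-st['eef_pos']),'axis',TT.inv().apply(M[2]),w['vfov'])
print(TT.as_matrix(),down(-7).as_matrix())
for p in([.33,-.40,.30],[.46,-.235,.33]): print(delta(p,down(-7)))
E
```

```text
mouth [ 0.52109522 -0.23431548  0.15      ]
[array([ 0.60679997, -0.1717331 ]), array([ 0.61611723, -0.28183738]), array([ 0.48141118, -0.18358771])] 5.400850929973613 4.836966700433948
cam in tool [ 7.77391972e-02  1.27204229e-04 -1.42880614e-01] axis [-3.03915651e-01 -2.77498155e-04  9.52698903e-01] 65.54162327712564
[[ 9.39447610e-01  3.42692498e-01 -2.00281427e-04]
 [ 3.42692436e-01 -9.39446632e-01  1.38568588e-03]
 [ 2.86710442e-04 -1.37041421e-03 -9.99999020e-01]] [[ 0.12186934  0.99254615  0.        ]
 [ 0.99254615 -0.12186934  0.        ]
 [ 0.          0.         -1.        ]]
(array([-3.000e-04, -3.000e-04, -3.498e-01]), array([ 1.1524, -0.4056, -0.4614]))
(array([-3.000e-04, -3.000e-04, -3.498e-01]), array([ 2.3436, -1.1423, -0.66  ]))
```

Call:
{"op": "play_rows", "data": {"targets": [[[0,0,-0.42],[1,-0.35,-0.5],85],[[0,0,-0.42],[1,-0.35,-0.5],85],[[0,0,-0.42],[1,-0.35,-0.5],85],[[0,0,-0.42],[1,-0.35,-0.5],85],[[0,0,-0.42],[1,-0.35,-0.5],85],[[0,0,-0.42],[1,-0.35,-0.5],85],[[0,0,-0.42],[1,-0.35,-0.5],85],[[0,0,-0.42],[1,-0.35,-0.5],85],[[0,0,-0.42],[1,-0.35,-0.5],85],[[0,0,-0.42],[1,-0.35,-0.5],85],[[0,0,-0.42],[1,-0.35,-0.5],85],[[0,0,-0.42],[1,-0.35,-0.5],85]]}}

```text
time_s: 1.15
eef_pos: [0.3114, -0.4158, 0.306]
tool_rot: [-2.106, -2.33, -0.0]
contact_force: [0.1, -0.2, -0.3]
gripper_width: 0.0853
gripper_force: 0.0
```

Run:
```python
from h import *
print(robot.read_state()['joint_pos'])
for p in([.49,-.24,.33],[.515,.129,.25]): print(delta(p,down(5)))
```

```text
[-1.14293689e+00  1.63289928e-01  1.47504222e+00  2.47387429e-07
  1.50396855e+00 -1.24383176e+00]
(array([-0.0001, -0.0002,  0.0043]), array([ 1.046 ,  1.3027, -0.1597]))
(array([-0.0001, -0.0002,  0.0043]), array([3.4763, 1.7164, 0.3752]))
```

Call:
{"op": "play_rows", "data": {"targets": [[[0,0,0],[0.25,0.25,-0.16],85],[[0,0,0],[0.5,0.5,-0.16],85],[[0,0,0],[0.75,0.75,-0.16],85],[[0,0,0],[1,1,-0.16],85],[[0,0,0],[1,1,-0.16],85],[[0,0,0],[1,1,-0.16],85],[[0,0,0],[1,1,-0.16],85]]}}

```text
time_s: 1.73
eef_pos: [0.4473, -0.2495, 0.3303]
tool_rot: [-2.106, -2.331, -0.001]
contact_force: [0.0, 0.0, -0.2]
gripper_width: 0.0847
gripper_force: 0.0
```

Run:
```python
from h import *
print(robot.read_state()['eef_pos'])
s=snap('wrist','w1')
print(proj(s,[[.521,-.2343,.15],[.5925,-.316,.17]])*1.5625)
for p in([.49,-.24,.33],[.515,.129,.25]): print(delta(p,down(5)))
```

```text
[ 0.44734966 -0.24951219  0.33031559]
[[507.20824034 257.83055651]
 [591.69287616 383.73954615]]
(array([-0.0002,  0.0001,  0.004 ]), array([0.0447, 0.297 , 0.0011]))
(array([-0.0002,  0.0001,  0.004 ]), array([2.476 , 0.7083, 0.5336]))
```

View pics/w1.png

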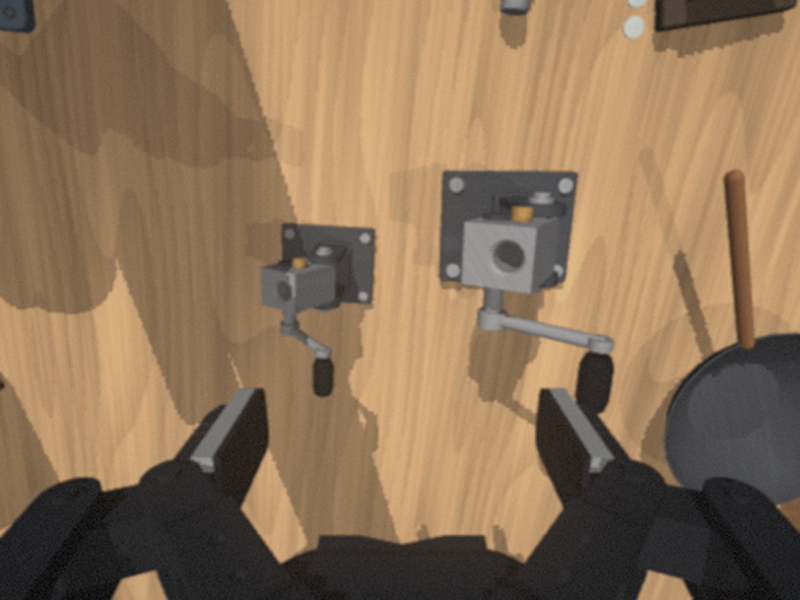

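Wrist view: the mouth's hole is at (509,257), predicted (507,258). The handle is at (595,382), and the foot corners are (443,172), (577,173), (440,282).

Run:
```python
from h import *
k=1.5625
T=load('top0');W=load('w1');S=load('scene0')
print('mouth',tri((T,338.75,195.5),(W,509/k,257/k)),px(W,509/k,257/k,z=.15))
print('handle',tri((T,295+304/4,153+52/4),(W,595/k,382/k)))
F=[px(W,u/k,v/k,z=.012)[:2] for u,v in((443,172),(577,173),(440,282))]
print(F,np.degrees(np.arctan2(*(F[1]-F[0])[::-1])),np.degrees(np.arctan2(*(F[0]-F[2])[::-1]))-90)
C=cloud(W); 
pts=np.array([C[int(v/k),int(u/k)] for u in range(472,548,4) for v in range(226,284,4) if np.hypot(u-509,v-257)>20 and u-472<70])
c=pts.mean(0)
for i in range(4):
    n=np.linalg.svd(pts-pts.mean(0))[2][2]; n*=np.sign(n[2]); r=(pts-pts.mean(0))@n; pts=pts[abs(r)<max(.002,1.5*np.std(r)) ]
print('normal',n,'tilt',np.degrees(np.arccos(n[2])),'az',np.degrees(np.arctan2(n[1],n[0])),len(pts),pts.mean(0))
```

```text
mouth [ 0.52055595 -0.23245881  0.15644178] [ 0.52215822 -0.2335826   0.15      ]
handle [ 0.59332204 -0.31399427  0.17230075]
[array([ 0.48083724, -0.18456315]), array([ 0.60824004, -0.1726049 ]), array([ 0.49164406, -0.29262169])] 5.3621712972657685 5.711101475092704
normal [-0.4967059  -0.04706858  0.86664168] tilt 29.929304771052806 az -174.586731958062 150 [ 0.51304193 -0.23176169  0.14665954]
```

Call:
{"op": "play_rows", "data": {"targets": [[[0,0,0],[0.25,0.1,0],85],[[0,0,0],[0.5,0.2,0],85],[[0,0,0],[0.75,0.3,0],85],[[0,0,0],[1,0.4,0],85],[[0,0,0.03],[1,0.4,0],85],[[0,0,0.06],[1,0.4,0],85]]}}

```text
time_s: 2.28
eef_pos: [0.4908, -0.0962, 0.3302]
tool_rot: [2.323, 2.115, -0.001]
contact_force: [-0.3, 0.7, -0.3]
gripper_width: 0.085
gripper_force: 0.0
```

Run:
```python
from h import *
for p in([.50,.07,.28],[.515,.129,.25]): print(delta(p,down(-5.4)))
```

```text
(array([-0.0001,  0.0001,  0.0003]), array([ 1.1093, -0.0421,  0.3344]))
(array([-0.0001,  0.0001,  0.0003]), array([1.5103, 0.0208, 0.5342]))
```

Call:
{"op": "play_rows", "data": {"targets": [[[0,0,0],[0.25,0,0.1],85],[[0,0,0],[0.5,0.02,0.2],85],[[0,0,0],[0.75,0.02,0.3],85],[[0,0,0],[1,0.02,0.3],85],[[0,0,0],[1,0.02,0.3],85],[[0,0,0],[1,0.02,0.3],85]]}}

```text
time_s: 2.78
eef_pos: [0.5073, 0.0522, 0.2849]
tool_rot: [-2.318, -2.12, 0.002]
contact_force: [-0.2, -0.7, 0.1]
gripper_width: 0.0849
gripper_force: 0.0
```

Run:
```python
from h import *
s=snap('wrist','w2')
print(proj(s,[[.515,.129,.1025]])*1.5625)
C=cloud(s); m=(C[...,2]>.094)&(np.linalg.norm(C[...,:2]-[.515,.129],axis=2)<.04)
p=C[m]; print(len(p),p.min(0),p.max(0),(p.min(0)+p.max(0))/2)
v,u=np.nonzero(m); print('px bbox',u.min()*1.5625,u.max()*1.5625,v.min()*1.5625,v.max()*1.5625)
print(delta([.515,.129,.18],down(-5.4)))
```

```text
[[402.81813508 154.35540466]]
2717 [0.49191164 0.10542797 0.10727012] [0.5409594  0.15464049 0.42784856] [0.51643552 0.13003423 0.26755934]
px bbox 1.5625 798.4375 0.0 598.4375
(array([-0.0001,  0.0004,  0.0011]), array([0.5226, 0.0029, 0.7008]))
```

View pics/w2.png

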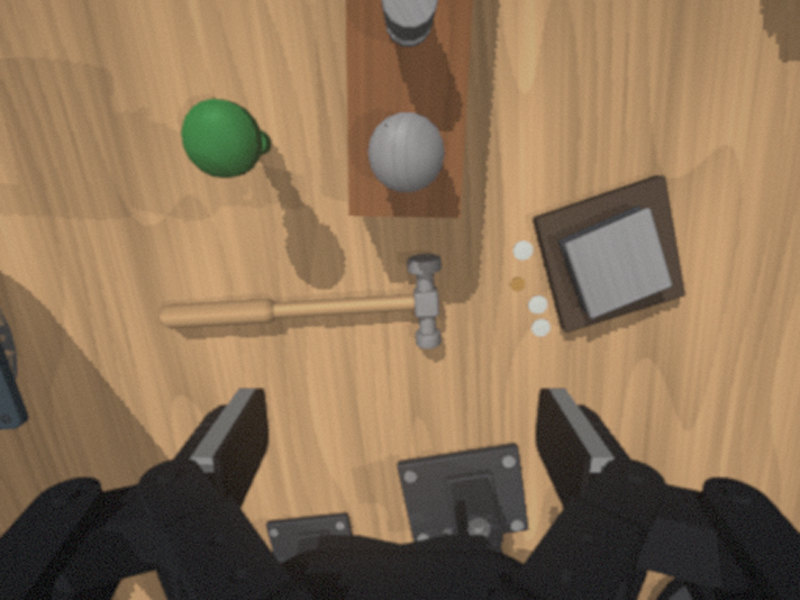

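Wrist view: the mushroom's head is centred at (407,153), predicted (403,154), so x is about 2.5 mm larger. The hammer and bench block are clear of it.

Call:
{"op": "play_rows", "data": {"targets": [[[0,0,0],[0.25,0.01,0.1],85],[[0,0,0],[0.53,0.015,0.3],85],[[0,0,0],[0.53,0.015,0.55],85],[[0,0,0],[0.53,0.015,0.8],85],[[0,0,0],[0.53,0.015,1],85],[[0,0,0],[0.53,0.015,1],85],[[0,0,0],[0.53,0.015,1],85]]}}

```text
time_s: 3.42
eef_pos: [0.5164, 0.1292, 0.1346]
tool_rot: [-2.321, -2.115, 0.004]
contact_force: [-0.0, -0.2, 1.5]
gripper_width: 0.0851
gripper_force: 0.0
```

Run:
```python
from h import *
print(delta([.517,.13,.08],down(-5.4)))
```

```text
(array([-0.001 ,  0.0003,  0.0004]), array([0.0063, 0.0044, 0.3641]))
```

Call:
{"op": "play_rows", "data": {"targets": [[[-0.001,0,0],[0.006,0.004,0.2],85],[[-0.001,0,0],[0.006,0.004,0.36],85],[[-0.001,0,0],[0.006,0.004,0.36],85],[[-0.001,0,0],[0.006,0.004,0.36],85],[[-0.001,0,0],[0.006,0.004,0.36],60],[[-0.001,0,0],[0.006,0.004,0.36],40],[[-0.001,0,0],[0.006,0.004,0.36],40],[[-0.001,0,0],[0.006,0.004,0.36],40],[[-0.001,0,0],[0.006,0.004,0.36],40],[[-0.001,0,0],[0.006,0.004,0.36],40],[[-0.001,0,0],[0.006,0.004,0.36],40]], "squeeze": 80}}

```text
time_s: 4.33
eef_pos: [0.5183, 0.1321, 0.0838]
tool_rot: [2.316, 2.117, 0.006]
contact_force: [-2.8, -1.3, 10.7]
gripper_width: 0.0477
gripper_force: 80.4
```

Run:
```python
from h import *
st=robot.read_state();print(st['contact_force'],st['ft_torque'],st['joint_pos']); print(delta([.517,.13,.08],down(-5.4)))
```

```text
[-2.77881504 -1.30684132 10.7112426 ] [-0.19957843  0.61273296 -0.05215953] [ 4.14867252e-02  3.74719333e-01  1.76759239e+00 -8.84870400e-04
  9.93296082e-01  1.31698164e-01]
(array([ 0.0019, -0.    ,  0.0014]), array([-0.0151, -0.0077,  0.0254]))
```

Run:
```python
from h import *
s=snap('scene','s3'); u,v=map(int,proj(s,[.517,.13,.1])[0]); print(u,v,proj(s,[[.517,.13,.07],[.517,.13,.1025],[.517,.13,.12]]))
cv2.imwrite('pics/s3c.png',cv2.resize(s['image'][v-45:v+45,u-60:u+60,::-1],None,fx=6,fy=6,interpolation=cv2.INTER_CUBIC))
```

```text
303 224 [[302.77142785 232.60276256]
 [304.01255473 224.03284512]
 [304.70642644 219.24169659]]
```

View pics/s3c.png

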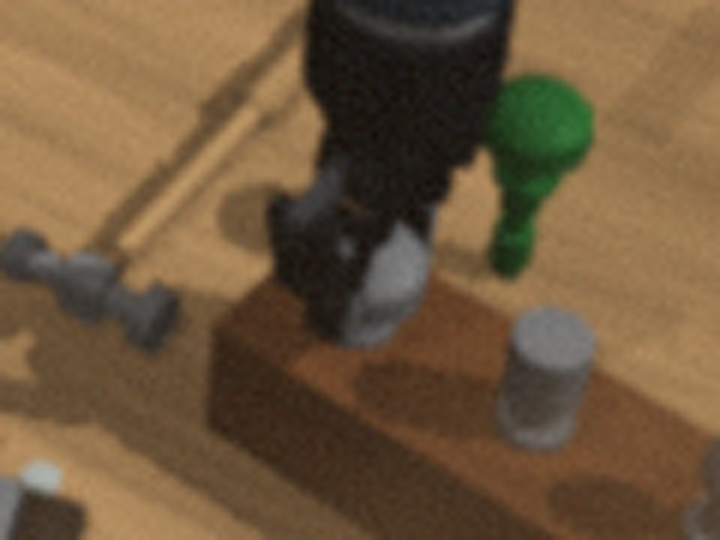

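The front finger covers the head down to near the collar, but the grip reads 47.7 mm with 10 N upward. That suggests it is catching the dome's edge, so I'll regrip a little lower.

Call:
{"op": "play_rows", "data": {"targets": [[[0,0,0],[0,0,0],66],[[0,0,0],[0,0,0],66],[[0,0,0],[0,0,0],66],[[0,0,0],[0.01,0.01,0.04],66],[[0,0,0],[0.01,0.01,0.04],66],[[0,0,0],[0.01,0.01,0.04],40],[[0,0,0],[0.01,0.01,0.04],40],[[0,0,0],[0.01,0.01,0.04],40],[[0,0,0],[0.01,0.01,0.04],40],[[0,0,0],[0.01,0.01,0.04],40]], "squeeze": 60}}

```text
time_s: 5.22
eef_pos: [0.5185, 0.1336, 0.0751]
tool_rot: [2.318, 2.118, 0.002]
contact_force: [-2.5, 1.4, -0.8]
gripper_width: 0.0485
gripper_force: 62.0
```

Run:
```python
from h import *
st=robot.read_state();print(st['contact_force'],st['ft_torque'],st['eef_pos']); print(delta([.517,.13,.08],down(-5.4)))
```

```text
[-2.50452465  1.40187261 -0.77930773] [ 0.1338142   0.40493015 -0.04395743] [0.51853057 0.13360418 0.0750748 ]
(array([0.0006, 0.    , 0.0014]), array([-0.0248, -0.0079, -0.0328]))
```

Call:
{"op": "play_rows", "data": {"targets": [[[0,0,0],[0.01,0.01,0],40],[[0,0,0],[0.01,0.01,-0.1],40],[[0,0,0],[0.01,0.01,-0.25],40],[[0,0,0],[0.01,0.01,-0.4],40],[[0,0,0],[0.01,0.01,-0.55],40],[[0,0,0],[0.01,0.01,-0.75],40],[[0,0,0],[0.01,0.01,-1],40],[[0,0,0],[0.01,0.01,-1],40],[[0,0,0],[0.01,0.01,-1],40]], "squeeze": 100}}

```text
time_s: 5.97
eef_pos: [0.5217, 0.1349, 0.2269]
tool_rot: [2.315, 2.116, 0.009]
contact_force: [0.2, -0.2, -6.4]
gripper_width: 0.0477
gripper_force: 104.7
```

Run:
```python
from h import *
st=robot.read_state();print(st['contact_force'],st['ft_torque'],st['eef_pos'])
s=snap('wrist','w4'); t=snap('scene','s4'); 
T=R.from_rotvec(st['tool_rot']); g=[st['eef_pos']+T.apply([0,0,z]) for z in (-.0175-.019,-.019,.013,.077)]
print(proj(s,g)*1.5625,proj(t,g))
u,v=map(int,proj(t,g)[1])
a=cv2.resize(t['image'][v-40:v+60,u-60:u+60,::-1],(480,400),interpolation=cv2.INTER_CUBIC)
b=cv2.resize(s['image'][200:360,200:320,::-1],(300,400),interpolation=cv2.INTER_CUBIC)
cv2.imwrite('pics/m4.png',np.hstack([a,b])); print(u,v)
```

```text
[ 0.18143083 -0.19781472 -6.43466546] [ 0.02760854  0.0174281  -0.02045037] [0.52165923 0.13494967 0.22692435]
[[401.87611842 457.66649529]
 [401.77952257 421.92175691]
 [401.65124756 374.45432424]
 [401.49530294 316.74791254]] [[312.28037636 176.47381103]
 [311.35491638 182.54856597]
 [309.73164635 193.20377293]
 [306.72897293 212.91343675]]
311 182
```

View pics/m4.png

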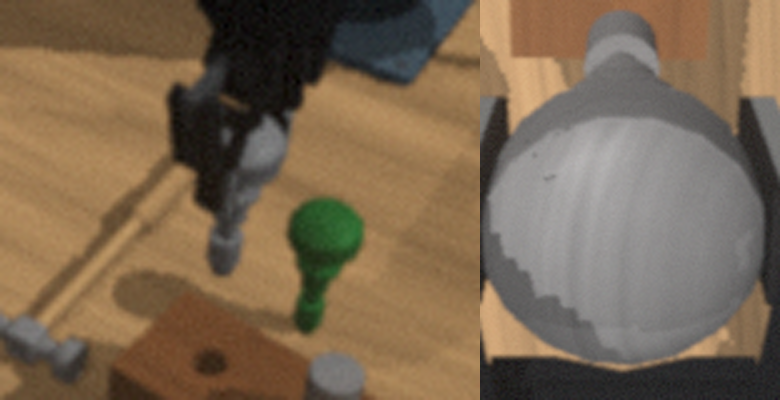

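Left crop: the stake hangs straight from the fingers and the rack hole is empty. Right crop: head spans x 485–765 with its bottom edge at 360, and the stem tip's edge is at (623,12). I'll fit the in-hand offset and tilt from this.

```bash
cat >> h.py <<'E'
def stake(a,b,zr,tx,ty):
    "ring points of held stake in tool frame: axis through (a,b,zr) rim mid; tool +z = stem"
    A=R.from_euler('xy',[tx,ty]); th=np.linspace(0,2*np.pi,72,endpoint=False); c=np.c_[np.cos(th),np.sin(th),0*th]
    return [A.apply(c*r+[0,0,z])+[a,b,zr] for r,z in((.025,-.008),(.025,.008),(.010,.085),(.006,.096))]
E
python3 - <<'E'
from h import *
from scipy.optimize import least_squares
s=load('w4'); st=robot.read_state(); T=R.from_rotvec(st['tool_rot'])
def f(p,full=False):
    q=[proj(s,T.apply(r)+st['eef_pos']) for r in stake(*p)]
    head=np.vstack(q[:2]); tip=np.vstack(q[2:])
    m=np.array([head[:,0].min(),head[:,0].max(),head[:,1].max(),tip[:,1].min(),(q[2][:,0].min()+q[2][:,0].max())/2])
    return m if full else m
obs=np.array([202,314,344,205,257.2])
for zr in(-.019,-.027): print(zr,f([0,0,zr,0,0],True))
for zr in(-.025,-.027,-.029):
  r=least_squares(lambda p:f([p[0],p[1],zr,p[2],p[3]])-obs,[0,0,0,0],x_scale=[.001,.001,.01,.01]); print(zr,r.x*[1e3,1e3,57.3,57.3],np.round(r.fun,2))
E
```

```text
-0.019 [197.86512602 306.47055097 320.82367366 194.04238545 253.05331633]
-0.027 [194.53103697 309.5454674  333.14276866 197.41506385 253.01025342]
-0.025 [-8.54638337  2.6300261  -0.3080903   1.2329736 ] [ 0.44 -0.45 -0.08  0.02  0.  ]
-0.027 [-6.46875856  2.60698069 -0.30788271  0.42704602] [-0.63  0.63  0.12 -0.03 -0.  ]
-0.029 [-4.38303709  2.58402082 -0.30731818 -0.4575007 ] [-1.74  1.76  0.35 -0.1  -0.01]
```

Run:
```python
from h import *
from scipy.optimize import least_squares
s=snap('wrist','w5'); st=robot.read_state(); T=R.from_rotvec(st['tool_rot']); print(st['eef_pos'],st['tool_rot'],st['dq'].max())
o=load('w4'); print('img shift',np.abs(s['image'][200:350,200:320].astype(float)-o['image'][200:350,200:320]).mean())
def f(p):
    q=[proj(s,T.apply(r)+st['eef_pos']) for r in stake(*p)]
    head=np.vstack(q[:2]); tip=np.vstack(q[2:])
    return np.array([head[:,0].min(),head[:,0].max(),head[:,1].max(),tip[:,1].min(),(q[2][:,0].min()+q[2][:,0].max())/2])
obs=np.array([202,314,344,205,257.2])
for zr in(-.025,-.027,-.029):
  r=least_squares(lambda p:f([p[0],p[1],zr,p[2],p[3]])-obs,[0,0,0,0],x_scale=[.001,.001,.01,.01]); print(zr,r.x*[1e3,1e3,57.3,57.3],np.round(r.fun,2))
```

```text
[0.51885557 0.13481188 0.22297608] [-2.31892154e+00 -2.11881180e+00  1.92937971e-03] 0.008718230230814236
img shift 3.8213518518518517
-0.025 [-5.87922447  0.66084846  0.05242941  0.02437094] [-1.11  1.11  0.22 -0.06 -0.01]
-0.027 [-3.77696529  0.64980141  0.05271208 -0.91141612] [-2.24  2.26  0.45 -0.12 -0.01]
-0.029 [-1.68757679  0.63880084  0.05325791 -1.83314251] [-3.43  3.45  0.68 -0.18 -0.02]
```

```bash
cat >> h.py <<'E'
MOUTH=np.array([.5215,-.2338,.15]); YAW=5.4; OFF=np.array([-.0042,.0003,-.026])
def tcp(h,tilt=30):
    r=down(YAW,tilt); n=-r.apply([0,0,1]); return MOUTH+n*(.032+h)-r.apply(OFF),r
E
python3 - <<'E'
from h import *
p,r=tcp(.09); print(p,delta(p,r)); print(delta([.515,-.01,.29],down(YAW)))
E
```

```text
[ 0.47305912 -0.23416029  0.23298844] (array([-0.1666,  0.0155, -0.0573]), array([-2.4773, -0.0828, -0.0652]))
(array([-0.0004,  0.0002, -0.0587]), array([-0.9641,  0.0608, -0.4463]))
```

Call:
{"op": "play_rows", "data": {"targets": [[[0,0,0],[-0.05,0.02,-0.2],40],[[0,0,0],[-0.2,0.04,-0.45],40],[[0,0,-0.01],[-0.4,0.06,-0.45],40],[[0,0,-0.03],[-0.6,0.06,-0.45],40],[[0,0,-0.05],[-0.8,0.06,-0.45],40],[[0,0,-0.058],[-1,0.06,-0.45],40],[[0,0,-0.058],[-1,0.06,-0.45],40],[[0,0,-0.058],[-1,0.06,-0.45],40]]}}

```text
time_s: 6.78
eef_pos: [0.5146, -0.0167, 0.2905]
tool_rot: [-2.12, -2.317, 0.0]
contact_force: [-0.7, 0.4, -6.3]
gripper_width: 0.0478
gripper_force: 105.5
```

Run:
```python
from h import *
print(robot.read_state()['eef_pos'])
p,r=tcp(.09); print(delta(p,r)); print(delta([.47,-.16,.29],r))
```

```text
[ 0.51460396 -0.01665261  0.2905427 ]
(array([-0.167 ,  0.0002, -0.0019]), array([-1.4202, -0.4037,  0.3829]))
(array([-0.167 ,  0.0002, -0.0019]), array([-0.9256, -0.3807,  0.0032]))
```

Call:
{"op": "play_rows", "data": {"targets": [[[-0.035,0,-0.002],[-0.2,-0.08,0],40],[[-0.07,0,-0.002],[-0.4,-0.2,0],40],[[-0.1,0,-0.002],[-0.6,-0.3,0],40],[[-0.135,0,-0.002],[-0.8,-0.38,0],40],[[-0.167,0,-0.002],[-0.95,-0.38,0],40],[[-0.167,0,-0.002],[-0.95,-0.38,0],40],[[-0.167,0,-0.002],[-0.95,-0.38,0],40],[[-0.167,0,-0.002],[-0.95,-0.38,0],40]]}}

```text
time_s: 7.45
eef_pos: [0.4712, -0.1617, 0.2917]
tool_rot: [1.84, 2.027, 0.546]
contact_force: [-0.7, 0.5, -6.2]
gripper_width: 0.0477
gripper_force: 106.0
```

Run:
```python
from h import *
print(robot.read_state()['eef_pos'],robot.read_state()['joint_pos'])
p,r=tcp(.09); print(delta(p,r))
```

```text
[ 0.47123997 -0.16170642  0.29168215] [-0.87360001 -0.14216865  1.93506169  0.48702429  1.08578142 -1.14362006]
(array([ 0.0005, -0.0007,  0.0007]), array([-0.4822, -0.226 ,  0.3209]))
```

Call:
{"op": "play_rows", "data": {"targets": [[[0,0,0],[-0.2,-0.1,0.05],40],[[0,0,0],[-0.4,-0.2,0.1],40],[[0,0,0],[-0.48,-0.226,0.2],40],[[0,0,0],[-0.48,-0.226,0.3],40],[[0,0,0],[-0.48,-0.226,0.32],40],[[0,0,0],[-0.48,-0.226,0.32],40],[[0,0,0],[-0.48,-0.226,0.32],40],[[0,0,0],[-0.48,-0.226,0.32],40]]}}

```text
time_s: 8.12
eef_pos: [0.4747, -0.2336, 0.2353]
tool_rot: [1.832, 2.029, 0.545]
contact_force: [0.3, 0.2, -5.3]
gripper_width: 0.0478
gripper_force: 105.9
```

Run:
```python
from h import *
s=snap('wrist','w6');t=snap('scene','s6');q=snap('top','t6')
st=robot.read_state(); T=R.from_rotvec(st['tool_rot']); print(st['eef_pos'])
p,r=tcp(.09); print(delta(p,r))
tip=T.apply(OFF+[0,0,.096])+st['eef_pos']
P=np.array([tip,MOUTH]); print(proj(s,P),proj(t,P),proj(q,P))
def cr(s,c,w,h,z): 
    u,v=map(int,c); u=min(max(u,w),512-w); v=min(max(v,h),384-h); print(u-w,v-h,z); return cv2.resize(s['image'][v-h:v+h,u-w:u+w,::-1],(400,400),interpolation=cv2.INTER_CUBIC)
cv2.imwrite('pics/m6.png',np.hstack([cr(s,proj(s,P)[1],50,50,4),cr(t,proj(t,P)[1],40,40,5)]))
```

```text
[ 0.47419055 -0.23438793  0.23533412]
(array([0.0015, 0.0003, 0.0019]), array([ 0.0023, -0.0142,  0.0098]))
[[256.54774067 212.11531538]
 [253.4846062  199.96008315]] [[189.91709294 148.87226865]
 [188.62641778 158.45716175]] [[341.97998127 199.06223541]
 [338.5457757  195.34857294]]
203 149 4
148 118 5
```

View pics/m6.png

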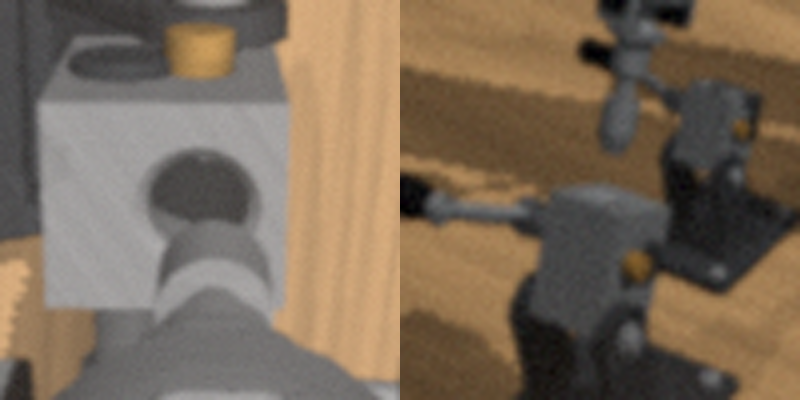

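The bore is at crop (203,200), i.e. pixel (253.8,199), predicted (253.5,200). The stem centre is at u 256.8, predicted 256.5, and the tip's upper edge is at v≈203.5. In the scene view the tip is centred above the mouth.

Run:
```python
from h import *
s=load('w6');t=load('s6');q=load('t6'); st=robot.read_state(); T=R.from_rotvec(st['tool_rot'])
for a in(-.0022,-.0042,-.0062):
  for ty in (0,-.016):
    rr=[T.apply(r)+st['eef_pos'] for r in stake(a,.0003,-.026,0,ty)]
    Q=[proj(s,r) for r in rr]; U=[proj(t,r) for r in rr]
    print(a,ty,'top edges',[round(x[:,1].min(),1) for x in Q[2:]],'head bottom',np.vstack(Q[:2])[:,1].max(),'scene tip u',U[2][:,0].min(),U[2][:,0].max(),np.vstack(U[2:])[:,1].max())
p,r=tcp(.04); print(delta(p,r)); print(proj(s,[MOUTH])); 
# mouth hole ring prediction
h=down(YAW,30); th=np.linspace(0,6.28,60); ring=MOUTH+h.apply(np.c_[.011*np.cos(th),.011*np.sin(th),0*th]); Q=proj(s,ring); print(Q.min(0),Q.max(0))
```

```text
-0.0022 0 top edges [np.float64(202.0), np.float64(202.2)] head bottom 342.11828274770374 scene tip u 187.6508527471839 194.9575123110676 149.7351958236375
-0.0022 -0.016 top edges [np.float64(203.8), np.float64(204.1)] head bottom 342.57020004555994 scene tip u 187.2501785348055 194.53609291332918 149.59991036753513
-0.0042 0 top edges [np.float64(204.7), np.float64(204.7)] head bottom 345.6274216942911 scene tip u 187.04637113199507 194.35124378411882 149.5213401602855
-0.0042 -0.016 top edges [np.float64(206.4), np.float64(206.6)] head bottom 346.0881654983782 scene tip u 186.64620105175385 193.93038420558997 149.38625389663684
-0.0062 0 top edges [np.float64(207.3), np.float64(207.2)] head bottom 349.10546545879384 scene tip u 186.44267574393078 193.74575996947527 149.30776192143233
-0.0062 -0.016 top edges [np.float64(209.0), np.float64(209.1)] head bottom 349.5748616521637 scene tip u 186.0430088238834 193.32545911461816 149.17287444750815
(array([0.0015, 0.0003, 0.0019]), array([ 0.0026, -0.0159,  0.3431]))
[[253.4846062  199.96008315]]
[240.5665267  187.56884998] [266.39391178 212.01431987]
```

Call:
{"op": "play_rows", "data": {"targets": [[[0.0015,0,0.002],[0.002,-0.015,0.05],40],[[0.0015,0,0.002],[0.002,-0.015,0.1],40],[[0.0015,0,0.002],[0.002,-0.015,0.15],40],[[0.0015,0,0.002],[0.002,-0.015,0.2],40],[[0.0015,0,0.002],[0.002,-0.015,0.24],40],[[0.0015,0,0.002],[0.002,-0.015,0.28],40],[[0.0015,0,0.002],[0.002,-0.015,0.28],40],[[0.0015,0,0.002],[0.002,-0.015,0.28],40]]}}

```text
time_s: 8.93
eef_pos: [0.493, -0.2323, 0.1964]
tool_rot: [1.846, 2.025, 0.543]
contact_force: [-0.3, -0.2, -5.3]
gripper_width: 0.048
gripper_force: 106.0
```

```bash
cat > st.py <<'E'
from h import *
import sys
st=robot.read_state(); T=R.from_rotvec(st['tool_rot'])
print('F tool',np.round(T.inv().apply(st['contact_force']),1),'M',np.round(T.inv().apply(st['ft_torque']),2),st['eef_pos'],st['time_s'])
for h in map(float,sys.argv[1:]): print(h,delta(*tcp(h)))
E
python3 st.py .03 0
```

```text
F tool [-0.2 -2.9  4.4] M [ 0.7   0.02 -0.02] [ 0.49304257 -0.23231674  0.19641587] 8.9333
0.03 (array([-0.0004, -0.0004, -0.0006]), array([0.0002, 0.0062, 0.1219]))
0.0 (array([-0.0004, -0.0004, -0.0006]), array([-0.    ,  0.0064,  0.3219]))
```

Call:
{"op": "play_rows", "data": {"targets": [[[0,0,0],[0,0.004,0.04],40],[[0,0,0],[0,0.004,0.08],40],[[0,0,0],[0,0.004,0.12],40],[[0,0,0],[0,0.004,0.16],40],[[0,0,0],[0,0.004,0.18],40],[[0,0,0],[0,0.004,0.18],40]]}}

```text
time_s: 9.43
eef_pos: [0.507, -0.2313, 0.173]
tool_rot: [1.846, 2.024, 0.543]
contact_force: [2.6, -1.9, -10.0]
gripper_width: 0.048
gripper_force: 105.9
```

```bash
python3 st.py .01 0
```

```text
F tool [-2.2 -2.9  9.8] M [ 0.73 -0.46 -0.02] [ 0.5070496  -0.23131351  0.17300875] 9.4333
0.01 (array([-0.0004, -0.0001, -0.0007]), array([0.0024, 0.0031, 0.0733]))
0.0 (array([-0.0004, -0.0001, -0.0007]), array([0.0024, 0.0032, 0.14  ]))
```

Call:
{"op": "play_rows", "data": {"targets": [[[0,0,0],[0,0.002,0.03],40],[[0,0,0],[0,0.002,0.06],40],[[0,0,0],[0,0.002,0.09],40],[[0,0,0],[0,0.002,0.11],40],[[0,0,0],[0,0.002,0.11],40]]}}

```text
time_s: 9.85
eef_pos: [0.5154, -0.2307, 0.1593]
tool_rot: [1.846, 2.024, 0.542]
contact_force: [1.8, -1.6, -9.1]
gripper_width: 0.0478
gripper_force: 106.3
```

```bash
python3 st.py 0
```

```text
F tool [-1.7 -3.1  8.7] M [ 0.73 -0.49  0.  ] [ 0.51544395 -0.23073074  0.15929455] 9.85
0.0 (array([-0.0003,  0.0001, -0.0006]), array([0.0038, 0.0002, 0.0328]))
```

Call:
{"op": "play_rows", "data": {"targets": [[[0,0,0],[0.002,0,0.01],40],[[0,0,0],[0.002,0,0.02],40],[[0,0,0],[0.002,0,0.03],40],[[0,0,0],[0.002,0,0.03],40]]}}

```text
time_s: 10.18
eef_pos: [0.5177, -0.2296, 0.1555]
tool_rot: [1.846, 2.024, 0.544]
contact_force: [1.0, -0.9, -7.8]
gripper_width: 0.0481
gripper_force: 106.2
```

```bash
python3 st.py 0
python3 - <<'E'
from h import *
t=snap('scene','s7'); s=snap('wrist','w7'); u,v=map(int,proj(t,MOUTH)[0])
a=cv2.resize(t['image'][v-35:v+35,u-35:u+35,::-1],(400,400),interpolation=cv2.INTER_CUBIC)
b=cv2.resize(s['image'][100:350,130:380,::-1],(400,400),interpolation=cv2.INTER_CUBIC)
cv2.imwrite('pics/m7.png',np.hstack([a,b]))
E
```

```text
F tool [-1.  -3.1  7.2] M [ 0.67 -0.32  0.01] [ 0.51771335 -0.22959957  0.15549169] 10.1833
0.0 (array([-0.0002, -0.0003, -0.0007]), array([-0.0023, -0.0008,  0.003 ]))
```

View pics/m7.png

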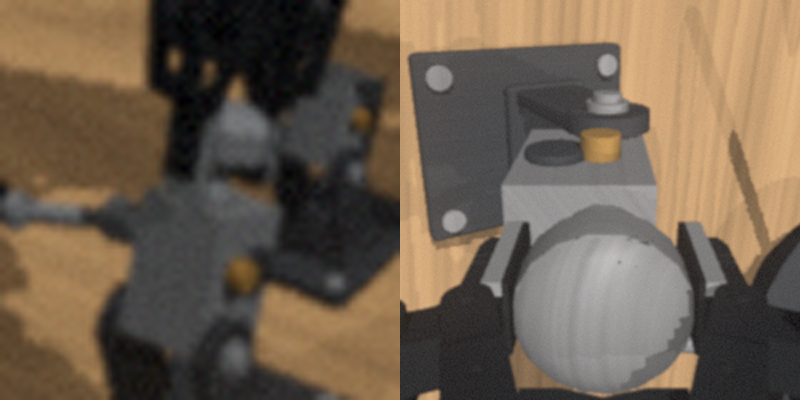

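The stem is in the bore and the collar is just above the mouth. I'll press on in small steps until the force shows it is home.

Call:
{"op": "play_rows", "data": {"targets": [[[0,0,0],[0,0,0.01],40],[[0,0,0],[0,0,0.02],40],[[0,0,0],[0,0,0.03],40],[[0,0,0],[0,0,0.03],40]]}}

```text
time_s: 10.62
eef_pos: [0.5182, -0.2299, 0.1549]
tool_rot: [1.841, 2.026, 0.54]
contact_force: [-39.7, 2.9, 33.5]
gripper_width: 0.0479
gripper_force: 111.4
```

```bash
python3 st.py 0
```

```text
F tool [  6.6 -17.3 -48.7] M [2.89 0.79 0.19] [ 0.51818187 -0.22993617  0.15490961] 10.6167
0.0 (array([-0.0002,  0.0005,  0.0007]), array([ 0.0003, -0.0014, -0.0019]))
```

Call:
{"op": "play_rows", "data": {"targets": [[[0,0,0],[0,0,-0.02],40],[[0,0,0],[0,0,-0.02],40],[[0,0,0],[0,0,-0.02],66],[[0,0,0],[0,0,-0.02],66],[[0,0,0],[0,0,-0.02],66],[[0,0,0],[0,0,-0.02],66]]}}

```text
time_s: 11.12
eef_pos: [0.519, -0.2301, 0.1549]
tool_rot: [1.844, 2.024, 0.543]
contact_force: [-0.6, 0.5, 0.1]
gripper_width: 0.0661
gripper_force: 0.0
```

```bash
python3 st.py 0
python3 - <<'E'
from h import *
n=-down(YAW,30).apply([0,0,1])
for tag in('w','s'):
    s=robot.snapshot({'w':'wrist','s':'scene'}[tag])
    C=cloud(s); m=np.linalg.norm(C-(MOUTH+n*.045),axis=2)<.018
    p=C[m]; print(tag,len(p),'max height along n',np.percentile((p-MOUTH)@n,[50,95,99]) if len(p) else '')
E
```

```text
F tool [ 0.5 -0.5 -0.4] M [ 0.3  -0.02 -0.01] [ 0.51900202 -0.23007944  0.15491762] 11.1167
0.0 (array([ 0.0001,  0.0001, -0.0004]), array([ 0.0017, -0.0061, -0.0045]))
w 4996 max height along n [0.04930179 0.05087815 0.05132089]
s 23 max height along n [0.05074523 0.05269059 0.05277522]
```

Call:
{"op": "play_rows", "data": {"targets": [[[0,0,0],[0,0,-0.15],66],[[0,0,0],[0,0,-0.3],66],[[0,0,0],[-0.02,-0.005,-0.45],50],[[0,0,0],[-0.02,-0.005,-0.45],0],[[0,0,0],[-0.02,-0.005,-0.45],0],[[0,0,0],[-0.02,-0.005,-0.45],0],[[0,0,0],[-0.02,-0.005,-0.45],0],[[0,0,0],[-0.02,-0.005,-0.45],0],[[0,0,0],[-0.02,-0.005,-0.45],0]]}}

```text
time_s: 11.97
eef_pos: [0.4844, -0.2355, 0.2116]
tool_rot: [1.846, 2.026, 0.544]
contact_force: [0.1, -0.4, -0.1]
gripper_width: -0.0001
gripper_force: 0.0
```

```bash
cat > ax.py <<'E'
from h import *
st=robot.read_state(); r=down(YAW,30); T=R.from_rotvec(st['tool_rot'])
print('in mouth axes mm (tool x,y,-z)',1e3*r.inv().apply(st['eef_pos']-MOUTH)*[1,1,-1],'F',T.inv().apply(st['contact_force']),'turn',delta([0,0,0],r)[0],st['time_s'],st['gripper_width'])
E
python3 ax.py
```

```text
in mouth axes mm (tool x,y,-z) [ 1.78478389 -1.3168873  71.93268598] F [-0.43392525 -0.04272904  0.12731858] turn [-0.0005 -0.0006 -0.0007] 11.9667 -0.00010706252676618503
```

Advance to just past the dome's expected top at 49.5 mm and press gently.

Call:
{"op": "play_rows", "data": {"targets": [[[0,0,0],[-0.01,0.008,0.06],0],[[0,0,0],[-0.01,0.008,0.1],0],[[0,0,0],[-0.01,0.008,0.13],0],[[0,0,0],[-0.01,0.008,0.145],0],[[0,0,0],[-0.01,0.008,0.155],0],[[0,0,0],[-0.01,0.008,0.155],0]]}}

```text
time_s: 12.47
eef_pos: [0.4967, -0.2361, 0.1932]
tool_rot: [1.844, 2.026, 0.542]
contact_force: [-8.3, 1.4, 7.2]
gripper_width: -0.0001
gripper_force: 5.1
```

```bash
python3 ax.py
```

```text
in mouth axes mm (tool x,y,-z) [ 0.07016261  0.06981258 49.88689172] F [  2.20335059  -3.48358977 -10.33941182] turn [-0.0005 -0.0003 -0.0002] 12.4667 -0.00011748167367807594
```

Call:
{"op": "play_rows", "data": {"targets": [[[0,0,0],[0,0,0.008],0],[[0,0,0],[0,0,0.015],0],[[0,0,0],[0,0,0.015],0]]}}

```text
time_s: 12.72
eef_pos: [0.4973, -0.2364, 0.1932]
tool_rot: [1.841, 2.027, 0.54]
contact_force: [-26.4, 3.6, 26.5]
gripper_width: -0.0
gripper_force: 17.8
```

```bash
python3 ax.py
python3 - <<'E'
from h import *
# lever: handle pos and pivot
r=down(YAW,30); ex=r.apply([0,1,0]); ez=-r.apply([0,0,1]); ey=np.cross(ez,ex); piv=MOUTH-.018*ex-.088*ey-.03*ez
H=np.array([.5933,-.314,.1723]); a=R.from_euler('z',YAW,degrees=True).apply([1,0,0])
d=H-piv; print('piv',piv,'r',np.linalg.norm(d-ey*(d@ey)),'y off',d@ey,'elev',np.degrees(np.arctan2(d[2],d@a)))
for el in(52,40,29,10,-10,-28): print(el,piv+.085*(np.cos(np.radians(el))*a+np.array([0,0,np.sin(np.radians(el))])))
E
```

```text
in mouth axes mm (tool x,y,-z) [-0.27166249  0.54414667 49.62556423] F [  6.04467672  -9.22147144 -35.92828692] turn [-0.0003  0.0003  0.0006] 12.7167 -1.4559408464649197e-05
piv [ 0.52919569 -0.32146483  0.11501924] r 0.08627986691386982 y off 0.0013989535425635948 elev 41.59759955564481
52 [ 0.58129466 -0.31654003  0.18200015]
40 [ 0.59402049 -0.31533708  0.16965618]
29 [ 0.60320843 -0.31446857  0.15622806]
10 [ 0.61253284 -0.31358715  0.12977933]
-10 [ 0.61253284 -0.31358715  0.10025914]
-28 [ 0.60391315 -0.31440195  0.07511416]
```

The stake is home: firm stop at 49.6 mm, expected 49.5. The lever is at about 41.6° elevation, which is 0.18 rad. Now back off to push it.

Call:
{"op": "play_rows", "data": {"targets": [[[0,0,0],[0,0,-0.1],0],[[0,0,0],[0,0,-0.3],0],[[0,0,0],[0,0,-0.5],0],[[0,0,0],[0,0,-0.5],0],[[0,0,0],[0,0,-0.5],0]]}}

```text
time_s: 13.13
eef_pos: [0.4611, -0.2408, 0.2576]
tool_rot: [1.843, 2.022, 0.54]
contact_force: [-0.0, 0.3, -0.1]
gripper_width: 0.0003
gripper_force: 0.0
```

```bash
python3 ax.py
python3 - <<'E'
from h import *
print(robot.read_state()['eef_pos'],delta([.592,-.317,.25],down(YAW)))
E
```

```text
in mouth axes mm (tool x,y,-z) [ -1.31909631   1.17438834 123.61112241] F [ 0.26284325 -0.06097901  0.08012286] turn [ 0.0003  0.0011 -0.0003] 13.1333 0.0003418068248411704
[ 0.46110541 -0.24083395  0.25763757] (array([ 0.167 ,  0.001 , -0.0006]), array([-0.5854,  0.6856,  0.4573]))
```

Call:
{"op": "play_rows", "data": {"targets": [[[0.03,0,0],[-0.12,0.12,0.08],0],[[0.06,0,0],[-0.23,0.27,0.18],0],[[0.1,0,0],[-0.35,0.41,0.27],0],[[0.13,0,0],[-0.47,0.55,0.37],0],[[0.167,0.001,0],[-0.585,0.685,0.457],0],[[0.167,0.001,0],[-0.585,0.685,0.457],0],[[0.167,0.001,0],[-0.585,0.685,0.457],0],[[0.167,0.001,0],[-0.585,0.685,0.457],0]]}}

```text
time_s: 13.8
eef_pos: [0.5918, -0.3145, 0.244]
tool_rot: [-2.107, -2.317, -0.003]
contact_force: [-0.6, 0.5, 0.9]
gripper_width: 0.0003
gripper_force: 0.0
```

Run:
```python
from h import *
st=robot.read_state();print(st['eef_pos'],st['contact_force'])
for p in([.594,-.317,.182],[.604,-.317,.165],[.611,-.317,.14],[.611,-.317,.113],[.608,-.317,.10]): print(delta(p,down(YAW)))
```

```text
[ 0.59184111 -0.31454457  0.24402172] [-0.55159438  0.54744352  0.88480589]
(array([-0.0017, -0.0027,  0.0003]), array([-0.0212,  0.0149,  0.4132]))
(array([-0.0017, -0.0027,  0.0003]), array([-0.0285,  0.0819,  0.5262]))
(array([-0.0017, -0.0027,  0.0003]), array([-0.0343,  0.1292,  0.6925]))
(array([-0.0017, -0.0027,  0.0003]), array([-0.0358,  0.1302,  0.8725]))
(array([-0.0017, -0.0027,  0.0003]), array([-0.0346,  0.1107,  0.9593]))
```

Call:
{"op": "play_rows", "data": {"targets": [[[0,0,0],[-0.02,0.015,0.25],0],[[0,0,0],[-0.02,0.015,0.38],0],[[0,0,0],[-0.025,0.05,0.47],0],[[0,0,0],[-0.03,0.08,0.53],0],[[0,0,0],[-0.035,0.11,0.61],0],[[0,0,0],[-0.035,0.13,0.69],0],[[0,0,0],[-0.035,0.13,0.78],0],[[0,0,0],[-0.035,0.13,0.87],0],[[0,0,0],[-0.035,0.115,0.95],0],[[0,0,0],[-0.035,0.11,0.96],0],[[0,0,0],[-0.035,0.11,0.96],0]]}}

```text
time_s: 14.72
eef_pos: [0.6081, -0.3191, 0.1034]
tool_rot: [-2.112, -2.319, -0.001]
contact_force: [-0.1, -0.1, 0.7]
gripper_width: 0.0001
gripper_force: 0.0
```

Run:
```python
from h import *
st=robot.read_state();print(st['eef_pos'],st['contact_force'])
for p in([.606,-.317,.0871],[.606,-.317,.08]): print(delta(p,down(YAW)))
```

```text
[ 0.6080972  -0.31912305  0.10340824] [-0.10796324 -0.07478488  0.67968137]
(array([-0.0007, -0.0013, -0.0003]), array([ 0.015 , -0.0123,  0.1088]))
(array([-0.0007, -0.0013, -0.0003]), array([ 0.0148, -0.0122,  0.1561]))
```

Call:
{"op": "play_rows", "data": {"targets": [[[0,0,0],[0,-0.01,0.04],0],[[0,0,0],[0,-0.01,0.08],0],[[0,0,0],[0,-0.012,0.1],0],[[0,0,0],[0,-0.012,0.115],0],[[0,0,0],[0,-0.012,0.115],0]]}}

```text
time_s: 15.13
eef_pos: [0.6069, -0.3198, 0.087]
tool_rot: [-2.114, -2.321, -0.002]
contact_force: [-0.3, -0.7, 2.1]
gripper_width: 0.0002
gripper_force: 1.0
```

Run:
```python
from h import *
st=robot.read_state();print(st['eef_pos'],st['contact_force'])
s=snap('scene','s8'); u,v=map(int,proj(s,[.57,-.28,.12])[0])
cv2.imwrite('pics/s8c.png',cv2.resize(s['image'][v-50:v+50,u-65:u+65,::-1],None,fx=6,fy=6,interpolation=cv2.INTER_CUBIC))
```

```text
[ 0.60689185 -0.31976699  0.08698384] [-0.30315779 -0.70750887  2.06663265]
```

View pics/s8c.png

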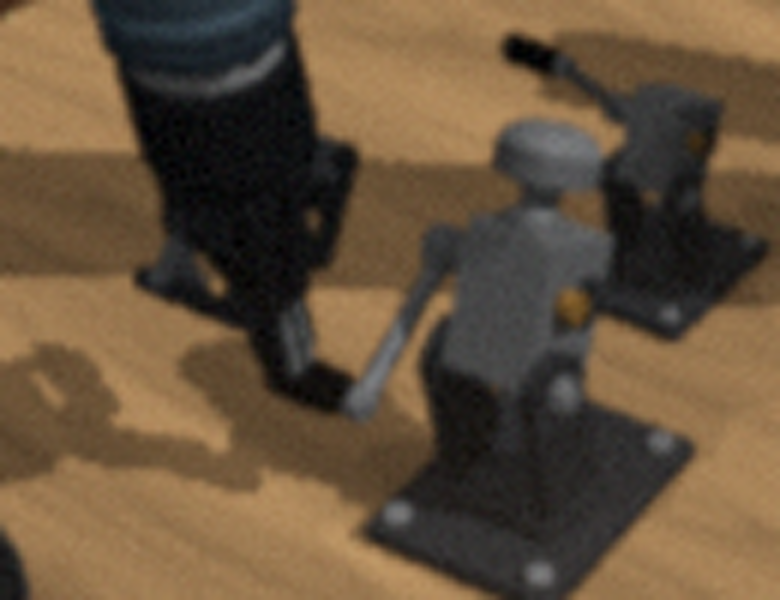

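The lever is down near its stop with the fingers on the handle, and the mushroom sits on the mouth. I'll press a little more to find the stop.

Call:
{"op": "play_rows", "data": {"targets": [[[0,0,0],[0,-0.01,0.015],0],[[0,0,0],[0,-0.01,0.03],0],[[0,0,0],[0,-0.01,0.03],0],[[0,0,0],[0,-0.01,0.03],0]]}}

```text
time_s: 15.52
eef_pos: [0.6072, -0.3198, 0.086]
tool_rot: [2.114, 2.321, 0.005]
contact_force: [-1.0, 0.7, 17.6]
gripper_width: -0.0005
gripper_force: 8.7
```

The handle is at its stop: 17.6 N with its top at z 0.086, where the stop should be. Retreat straight up.

Call:
{"op": "play_rows", "data": {"targets": [[[0,0,0],[0,0,-0.1],0],[[0,0,0],[0,0,-0.3],0],[[0,0,0],[-0.1,0,-0.6],0],[[0,0,0],[-0.2,0,-1],0],[[0,0,0],[-0.2,0,-1],0],[[0,0,0],[-0.2,0,-1],0],[[0,0,0],[-0.2,0,-1],0]]}}

```text
time_s: 16.1
eef_pos: [0.6087, -0.3502, 0.2337]
tool_rot: [-2.115, -2.322, -0.003]
contact_force: [-0.2, -0.4, -0.3]
gripper_width: -0.0
gripper_force: 0.0
```

Run:
```python
from h import *
st=robot.read_state();print(st['eef_pos'],st['contact_force'])
s=snap('scene','s9'); t=snap('top','t9')
C=cloud(s); m=(np.linalg.norm(C[...,:2]-[.604,-.3144],axis=2)<.012)&(C[...,2]>.05); print('handle top z (expect .087)',np.percentile(C[m][:,2],[10,50,90]),m.sum())
n=-down(YAW,30).apply([0,0,1]); m=np.linalg.norm(C-(MOUTH+n*.045),axis=2)<.018; print('dome',np.percentile((C[m]-MOUTH)@n,[50,95,99]))
print(abs(load('top0')['image'][180:215,220:260].astype(float)-t['image'][180:215,220:260]).mean())
```

```text
[ 0.60874484 -0.35017478  0.23369591] [-0.16205535 -0.39269862 -0.26752608]
handle top z (expect .087) [0.37255217 0.4562867  0.52206116] 733
dome [0.05076435 0.05232418 0.05248861]
15.117142857142857
```

Run:
```python
from h import *
for k in('s9','t9'):
    C=cloud(load(k)); m=(np.linalg.norm(C[...,:2]-[.604,-.3144],axis=2)<.014)&(C[...,2]>.04)&(C[...,2]<.2); print(k,m.sum(),np.percentile(C[m][:,2],[10,50,90]) if m.sum() else '')
print(robot.sign_off())
```

```text
s9 63 [0.07764179 0.08719772 0.08943464]
t9 71 [0.08037307 0.08507041 0.08792984]
the job is handed in; nothing more can be done
None
```

The mushroom stake is home in the larger holder, the lever is locked down at its stop, and the arm is clear; the job was handed in at about 16 s, though I didn't re-measure the other stakes, hammer or bench block at the end and no verdict came back.

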